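# Read the swatch cassettes and stack them

### The job

Put every swatch cassette on the table through the reader, one at a time, the longest first and the shortest last: lay it in the channel, push it into the slot until the spring catch holds it, leave it caught and untouched for at least four seconds to be read, then push it again so that it pops out, and draw it out. Stack the cassettes on the tray in that order, the longest at the bottom, along the tray, each with its base recesses down over the lugs below so that it sits flush. Leave the reader empty with its pusher out, and the mug, brush, small box and spanner where they are.

Things in the scene. Friction and masses are not known exactly. Their poses are not given: they have to be found in the camera images.
- long_cassette_mid (a point): longest swatch cassette: grey box, white lid, 124 mm long (its x), 54 mm wide (its y), 34 mm high without the two 7 mm lugs on its lid, 0.11 to 0.18 kg; the same turned end for end. The base has two 18 mm square recesses, 9 mm deep, under the lugs. This point is the centre of the box, 17 mm above its underside; z up. May be absent (None).
- middle_cassette_mid (a point): middle swatch cassette: grey box, white lid, 104 mm long (its x), 54 mm wide (its y), 34 mm high without the two 7 mm lugs on its lid, 0.11 to 0.18 kg; the same turned end for end. The base has two 18 mm square recesses, 9 mm deep, under the lugs. This point is the centre of the box, 17 mm above its underside; z up. May be absent (None).
- short_cassette_mid (a point): shortest swatch cassette: grey box, white lid, 84 mm long (its x), 54 mm wide (its y), 34 mm high without the two 7 mm lugs on its lid, 0.11 to 0.18 kg; the same turned end for end. The base has two 18 mm square recesses, 9 mm deep, under the lugs. This point is the centre of the box, 17 mm above its underside; z up. May be absent (None).
- slot (a point): mouth of the slot of the fixed grey reader: this point lies on the channel floor (24 mm above the table), on its centre line, just at the mouth; x points into the slot (the way to push), y to the left, z up. Behind it is a tunnel 60 mm wide and 45 mm high.
- channel (a point): middle of the reader's open channel, on its floor, 60 mm before the mouth (same axes as the slot). The channel is 60 mm wide between two aluminium rails, 7 mm wide and 8 mm high above the floor, that run from 124 mm before the mouth up to it; the floor runs on to 140 mm before the mouth, where the 104 mm wide base block ends.
- hood_top (a point): centre of the top of the hood over the tunnel, 79 mm above the table (55 mm above the channel floor), 86 mm wide, 74 mm deep; it starts at the mouth.
- pusher (a joint): spring pusher in the slot (m, along the slot's x): a black plate. 0 = out, plate 8 mm inside the mouth; 0.042 = end stop. Spring 5 N (out) to 9 N (stop), damped 60 N per m/s (first touch jolts to 20 N). Push right to the stop (0.039 or more), let go: from out it returns to 0.026 and is caught; from caught it comes all the way out with the cassette. A shorter push changes nothing.
- pusher_face (a point): centre of the pusher plate's front face (54 x 38 mm), 21 mm above the channel floor, on the slot's centre line; it moves with the pusher; x points into the slot.
- tray_seat (a point): fixed grey stacking tray, 156 x 86 mm, with an aluminium pad 130 x 58 mm; this point is the centre of the pad's top, 16 mm above the table, on which the first cassette's underside rests; x runs along the tray, z up. Cassettes seated over the lugs rest 34 mm above one another.
- tray_lug (a point): top of one of the two round lugs on the tray, 25 mm from the seat point along x (the other is 25 mm the other way); 13 mm across, tapered to 8 mm, 7 mm high. The lugs on the cassettes' lids are the same, 25 mm either side of the middle along the length.
- mug: white tea mug, 78 x 110 x 97 mm, a bystander; origin under its centre
- brush: grey nail brush, 30 x 85 x 55 mm, a bystander; origin under its centre
- strip_box: small flat box, 46 x 72 x 14 mm, a bystander; origin under its centre
- spanner: steel spanner, 31 x 162 x 6 mm, a bystander; origin under its centre
There are look-alikes about, which are no part of the job. What is shaped like the part that bears middle_cassette_mid but green is not meant.

How it is judged (in metres and radians):
On the way, in this order (a step that is already met when the one before it is completed fails the run):
1. the long cassette is held in the reader by the catch (its front end 28 to 40 mm inside the mouth), the robot not touching it, for four seconds (x of long_cassette_mid in the frame of slot between -0.034 and -0.022 m and y of long_cassette_mid in the frame of slot between -0.006 and 0.006 m and z of long_cassette_mid in the frame of slot between 0.012 and 0.022 m and x of long_cassette_mid in the frame of pusher_face between -0.068 and -0.058 m and contact force between each of the fingers, the arm and long_cassette below 0.3 N), for 4 s.
2. a second push has let the long cassette out: it lies in the channel with its front end less than 14 mm inside the mouth, the pusher out with it (within 12 mm of its front end) (x of long_cassette_mid in the frame of slot between -0.092 and -0.048 m and y of long_cassette_mid in the frame of slot between -0.008 and 0.008 m and z of long_cassette_mid in the frame of slot between 0.012 and 0.024 m and x of long_cassette_mid in the frame of pusher_face between -0.074 and -0.058 m), for 0.1 s.
3. the middle cassette is held in the reader by the catch (its front end 28 to 40 mm inside the mouth), the robot not touching it, for four seconds (x of middle_cassette_mid in the frame of slot between -0.024 and -0.012 m and y of middle_cassette_mid in the frame of slot between -0.006 and 0.006 m and z of middle_cassette_mid in the frame of slot between 0.012 and 0.022 m and x of middle_cassette_mid in the frame of pusher_face between -0.058 and -0.048 m and contact force between each of the fingers, the arm and middle_cassette below 0.3 N), for 4 s.
4. a second push has let the middle cassette out: it lies in the channel with its front end less than 14 mm inside the mouth, the pusher out with it (within 12 mm of its front end) (x of middle_cassette_mid in the frame of slot between -0.082 and -0.038 m and y of middle_cassette_mid in the frame of slot between -0.008 and 0.008 m and z of middle_cassette_mid in the frame of slot between 0.012 and 0.024 m and x of middle_cassette_mid in the frame of pusher_face between -0.064 and -0.048 m), for 0.1 s.
5. the short cassette is held in the reader by the catch (its front end 28 to 40 mm inside the mouth), the robot not touching it, for four seconds (x of short_cassette_mid in the frame of slot between -0.014 and -0.002 m and y of short_cassette_mid in the frame of slot between -0.006 and 0.006 m and z of short_cassette_mid in the frame of slot between 0.012 and 0.022 m and x of short_cassette_mid in the frame of pusher_face between -0.048 and -0.038 m and contact force between each of the fingers, the arm and short_cassette below 0.3 N), for 4 s.
6. a second push has let the short cassette out: it lies in the channel with its front end less than 14 mm inside the mouth, the pusher out with it (within 12 mm of its front end) (x of short_cassette_mid in the frame of slot between -0.072 and -0.028 m and y of short_cassette_mid in the frame of slot between -0.008 and 0.008 m and z of short_cassette_mid in the frame of slot between 0.012 and 0.024 m and x of short_cassette_mid in the frame of pusher_face between -0.054 and -0.038 m), for 0.1 s.
At the end, for the whole second after the job is handed in: Every cassette present is stacked on the tray, the longest at the bottom and the shortest on top, each seated over the lugs below (height within 3 mm, level), within 12 mm of the tray's centre and 0.2 rad of its length, at rest; the reader's pusher is out (within 6 mm) (value of joint pusher below 0.006 m and z of long_cassette_mid in the frame of tray_seat between 0.014 and 0.02 m and horizontal distance between each of long_cassette_mid, middle_cassette_mid, short_cassette_mid and tray_seat below 0.012 m and angle between the x axis of each of long_cassette_mid, middle_cassette_mid, short_cassette_mid and the x axis of tray_seat, either way round below 0.2 rad and angle between each of long_cassette_mid, middle_cassette_mid, short_cassette_mid's own z axis and vertical below 0.06 rad and linear speed of each of long_cassette, middle_cassette, short_cassette below 0.02 m/s and (z of middle_cassette_mid in the frame of tray_seat between 0.014 and 0.02 m or z of middle_cassette_mid in the frame of tray_seat between 0.048 and 0.054 m) and z of each of middle_cassette_mid, short_cassette_mid in the frame of long_cassette_mid above 0.02 m and (z of short_cassette_mid in the frame of tray_seat between 0.014 and 0.02 m or z of short_cassette_mid in the frame of tray_seat between 0.048 and 0.054 m or z of short_cassette_mid in the frame of tray_seat between 0.082 and 0.088 m) and z of short_cassette_mid in the frame of middle_cassette_mid above 0.02 m); the robot touches nothing.
It fails at once if the white tea mug is shifted more than 4 cm (distance of mug from where it was at the start of the episode above 0.04 m).
It fails at once if the nail brush is shifted more than 4 cm (distance of brush from where it was at the start of the episode above 0.04 m).
It fails at once if the small flat box is shifted more than 4 cm (distance of strip_box from where it was at the start of the episode above 0.04 m).
It fails at once if the spanner is shifted more than 4 cm (distance of spanner from where it was at the start of the episode above 0.04 m).
Of long_cassette, middle_cassette, short_cassette only 2 to 3 are there at a start; the rules pass over those that are not, and their reading is None.
At some moment in a run one of long_cassette, middle_cassette, short_cassette may be knocked a few centimetres aside while the robot is not near it.
Once in a run the grip may slacken for a moment while it holds something.
It also fails if it takes over 210 s, if anything falls off the work surface, if the arm or the gripper's body presses on something with over 40 N, if the wrist force passes 120 N, or if a joint passes its speed limit or range.

### The arm

A 7-joint arm with a two-finger parallel gripper is mounted at the origin on a cart in front of the work surface, level with it; the furniture and walls round the work are solid. World frame = base frame: x ahead of the robot, y to its left, z up, the work surface at z = 0. Lengths are in mm, angles in rad, forces in N, time in s.
With the tool pointing down it reaches from about 425 to 875 mm from the base axis. Payload 4.7 kg.
Tool frame: the origin (TCP) lies at the very end of the fingers, on their centre line; the grasp point (between the pads) lies 19 mm behind it; y points along the fingers, z is the direction in which the jaws open and shut, and the axes are right-handed (so a half turn about y gives the same grasp; the last joint's range is limited). The gripper opens to 85 mm and grips with 20 to 120 N. Pads are 22 mm wide; open, the fingers measure 114 mm over their backs; the gripper's body (76 mm by 85 mm) begins 54 mm behind the grasp point. The pads swing forward as they close: fully open they stand 13 mm farther back than shut.
Start: joints at [-1.095, 0.321, -0.07, 1.45, 0.023, 1.371, -0.057], TCP at [289.643, 581.921, 231.349] pointing down, gripper open.
Joint ranges: [-2.86, 2.86], [-0.3, 2.09], [-1.38, 1.24], [0.06, 2.45], [-1.56, 4.7], [0.09, 2.05], [-2.69, 2.69]. Speed limits (rad/s): [2.57, 2.57, 3.14, 3.14, 3.14, 3.14, 3.14].

### API

Orientations are given as a rotation vector (axis times angle).
In Python, from workcell import env gives the robot as it stands.
- The arm moves only by the tool play_rows, never from a script. Its argument "increments" is one flat list of numbers, 6 for each row, row after row: the shift along the tool's x, y, z normalised to -1 to 1, where 1 is 300 mm, then the turn, a rotation vector about the tool's x, y, z normalised to -1 to 1, where 1 is 45 degrees. A call has 1 to 12 rows; each row is the pose to reach, as a shift and turn from the pose commanded when the call began, along the tool's axes at that moment; what a row does not reach only later rows make up. A row lasts 1/8 s, in which the tool goes at most 62.5 mm and 10.7 degrees, less where a joint would pass 70% of its speed; a pose out of reach is approached as far as the arm can. A call with a number of a shift or a turn outside -1 to 1 is refused whole. A call with a gripper value outside its range is refused whole. "hand" is the opening, from -1 (shut) to 1 (fully open), set as the call begins (left out, the last holds). The fingers move at their own pace and stop on an object; "grip_force" is the grip in N (left out, the last holds). Time passes only in rows, so rows that repeat a pose let the fingers close. It gives the time, the measured TCP pose, the force and the opening at its end, in the units of the state.
- env.get_state(): the state, without advancing time (a new reading comes with each control period).
- env.read_camera(name): name is "side" or "top"; returns (picture, depth): 400x640x3 uint8, blue, green, red; 400x640 float32, mm along the optical axis (not along the pixel's ray), 0 where there is no reading.
- env.camera_params(name): a dict with "camera_matrix" (3x3 intrinsics, pixels), "k1" (the pictures are not rectified: a ray, as slopes to the right and down, at radius r is drawn at 1 + k1 r^2 times it, then the intrinsics apply), "camera_from_world" (4x4, takes a point from world to camera coordinates). Camera axes: x right, y down, z forward; pixel columns grow to the right and rows downward; lengths in mm; the calibration is good to about 2 mm. A picture is of the moment at which its call begins. camera_params takes no time and is no camera call.
- env.job_done(): hands the job in, once; it reports no verdict.
The state is a dict: "t": time; "joint_positions": joint angles; "joint_velocities": joint speeds; "joint_torque": joint torques, N m; "ee_pos": TCP position; "orientation": TCP orientation; "wrist_force": force on the tool from outside, world axes, zero at the start; "moment": the same for the moment, N m; "gripper_width": finger opening in mm.
Only numpy, scipy, OpenCV 4.12 (cv2) and the standard library are available. Lean on these libraries where they do the work, as an engineer would, in place of code of your own. Each camera call takes 0.05 s, during which the arm holds its last target. There are 200 camera calls.

## Working session

There is one attempt and no reset: what is moved stays moved. The work goes in short steps, Python scripts to look and compute and a tool call to move; the robot and the scene stay as the last step left them, time stands still between calls to the robot, and variables do not carry over. Pictures are saved under pics/ and viewed, about 12 in all and at most 16, crops included, and the job is handed in when it is done.

Besides the shell and the picture viewer there is one more tool, called after "Request:" as name(argument=value, ...) on one line, values as JSON. play_rows: Moves the arm, as the interface text tells. Scaled input: -1 to 1 covers 300 mm each way for a shift and 45 degrees each way for a turn. Its arguments: {"type":"object","properties":{"increments":{"type":"array","items":{"type":"number","minimum":-1,"maximum":1}},"hand":{"type":"number"},"grip_force":{"type":"number"}},"required":["increments"]}

```bash
ls; mkdir -p pics; cat > h.py <<'E'
import numpy as np, cv2
from scipy.spatial.transform import Rotation as R
from workcell import env
def grab(n,f=None):
    im,d=env.read_camera(n); np.savez(f'{n}.npz',im=im,d=d)
    if f: cv2.imwrite('pics/'+f,im)
    return im,d
def ray(n,u,v):
    p=env.camera_params(n);K=np.array(p['camera_matrix']);k=p['k1']
    x=(u-K[0,2])/K[0,0];y=(v-K[1,2])/K[1,1];a,b=x,y
    for _ in range(20):
        s=1+k*(a*a+b*b);a,b=x/s,y/s
    T=np.linalg.inv(np.array(p['camera_from_world']))
    return T[:3,3],T[:3,:3]@np.array([a,b,1.])
def atz(n,u,v,z):
    o,r=ray(n,u,v);return o+r*(z-o[2])/r[2]
def proj(n,P):
    p=env.camera_params(n);K=np.array(p['camera_matrix']);T=np.array(p['camera_from_world'])
    c=T[:3,:3]@np.array(P,float)+T[:3,3];a,b=c[0]/c[2],c[1]/c[2];s=1+p['k1']*(a*a+b*b)
    return np.array([K[0,0]*a*s+K[0,2],K[1,1]*b*s+K[1,2]])
def cloud(n,d):
    v,u=np.mgrid[:d.shape[0],:d.shape[1]].astype(float)
    o,r=ray(n,u.ravel()*0,v.ravel()*0) if 0 else (None,None)
    p=env.camera_params(n);K=np.array(p['camera_matrix']);k=p['k1']
    x=(u-K[0,2])/K[0,0];y=(v-K[1,2])/K[1,1];a,b=x,y
    for _ in range(20):
        s=1+k*(a*a+b*b);a,b=x/s,y/s
    T=np.linalg.inv(np.array(p['camera_from_world']))
    P=np.stack([a*d,b*d,d],-1)@T[:3,:3].T+T[:3,3]
    P[d==0]=np.nan
    return P
E
python3 - <<'E'
from h import *
for n in('top','side'):
    grab(n,n+'0.png');p=env.camera_params(n);print(n,p['k1'],np.round(p['camera_matrix'],1),np.round(np.linalg.inv(p['camera_from_world']),3))
s=env.get_state();print(s);print(R.from_rotvec(s['orientation']).as_matrix().round(3))
E
```

```text
pics
top 0.008536840598661428 [[473.3   0.  323.8]
 [  0.  473.3 194.7]
 [  0.    0.    1. ]] [[ 2.900000e-02 -9.980000e-01  6.100000e-02  4.632500e+02]
 [-9.990000e-01 -2.700000e-02  2.700000e-02 -8.124900e+01]
 [-2.500000e-02 -6.200000e-02 -9.980000e-01  1.247527e+03]
 [ 0.000000e+00  0.000000e+00  0.000000e+00  1.000000e+00]]
side -0.11230332522385908 [[453.2   0.  316.7]
 [  0.  453.2 200.5]
 [  0.    0.    1. ]] [[ 9.02000e-01 -2.37000e-01  3.61000e-01  1.30773e+02]
 [-4.31000e-01 -5.28000e-01  7.32000e-01 -8.65814e+02]
 [ 1.70000e-02 -8.16000e-01 -5.78000e-01  7.06228e+02]
 [ 0.00000e+00  0.00000e+00  0.00000e+00  1.00000e+00]]
{'t': 0.1, 'joint_positions': array([-1.09488562,  0.32175154, -0.07005691,  1.45156647,  0.02256804,
        1.37081651, -0.05687895]), 'joint_velocities': array([-0.00122632, -0.00180614, -0.00136739, -0.00286744, -0.00071934,
        0.00186481, -0.00037449]), 'joint_torque': array([ 4.29804220e-05, -4.94879937e+01, -3.83767309e-01, -3.15210414e+01,
        1.31812770e-02,  7.44520454e-03, -2.67257474e-05]), 'ee_pos': array([289.44905806, 581.44440453, 230.32415921]), 'orientation': array([-1.54202674,  0.36245599, -0.36193218]), 'wrist_force': array([ 0.92833474, -0.09201686,  0.25231183]), 'moment': array([-0.00652182, -0.04692393,  0.01188479]), 'gripper_width': 85.31769180415915}
[[ 0.895 -0.001  0.446]
 [-0.446 -0.002  0.895]
 [ 0.    -1.    -0.002]]
```

View pics/top0.png

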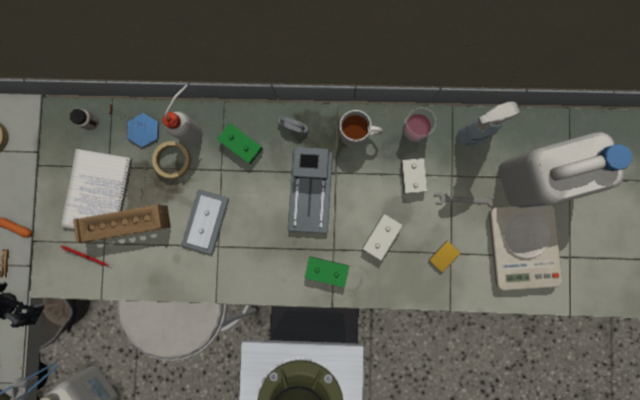

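View pics/side0.png

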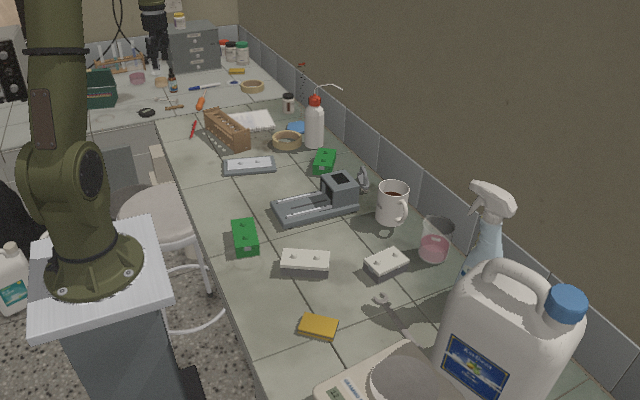

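```bash
python3 - <<'E'
from h import *
im=np.load('top.npz')['im']
c=cv2.resize(im[140:290,180:440],None,fx=3,fy=3,interpolation=cv2.INTER_CUBIC);cv2.imwrite('pics/crop1.png',c)
d=np.load('top.npz')['d'];P=cloud('top',d)
for nm,(u0,v0,u1,v1) in dict(A=(355,205,410,270),B=(395,150,435,202)).items():
    sub=im[v0:v1,u0:u1].astype(int);m=(sub.min(-1)>140)&(P[v0:v1,u0:u1,2]>28)
    n,l,st,_=cv2.connectedComponentsWithStats(m.astype(np.uint8));k=1+st[1:,4].argmax();m=l==k
    q=P[v0:v1,u0:u1][m];z=np.median(q[:,2]);r=cv2.minAreaRect(np.array([atz('top',u,v,34)[:2] for v,u in np.argwhere(m)+[v0,u0]],np.float32))
    print(nm,st[k],z,r)
for nm,(u,v) in dict(channel=(311,205),hood=(311,160),tray=(205,221),floor=(330,250),green=(240,145),green2=(327,272)).items():
    print(nm,P[v,u].round(1))
E
```

```text
A [  8  10  39  45 832] 33.4883362384702 ((435.3294372558594, -200.5888671875), (53.624141693115234, 103.94819641113281), 59.93849182128906)
B [  8   9  24  34 655] 33.59654461349737 ((594.5205688476562, -278.7481994628906), (83.52831268310547, 54.21490478515625), 6.3374409675598145)
channel [511.  -15.8  21.4]
hood [620.6 -15.5  79.2]
tray [461.7 261.1  13.7]
floor [394.8 -68.   -8.3]
green [661.6 173.2  31.9]
green2 [341.2 -62.4  34.1]
```

View pics/crop1.png

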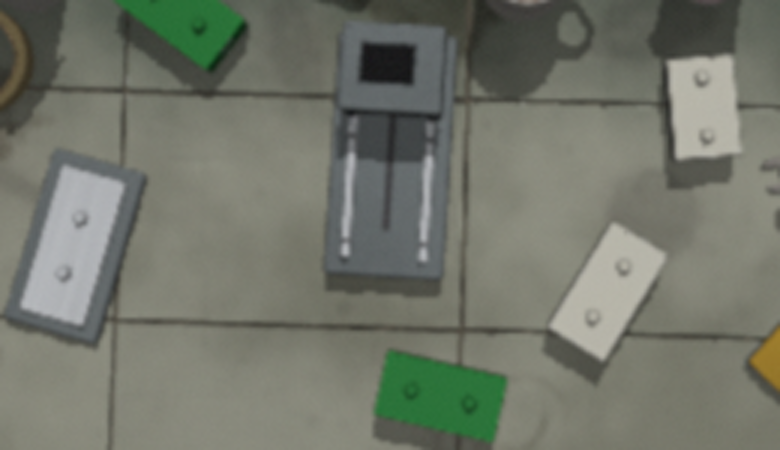

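```bash
python3 - <<'E'
from h import *
im=np.load('top.npz')['im'];d=np.load('top.npz')['d'];P=cloud('top',d)
def rect(u0,v0,u1,v1,lo,hi,z):
    m=((P[...,2]>lo)&(P[...,2]<hi));mm=np.zeros_like(m);mm[v0:v1,u0:u1]=m[v0:v1,u0:u1]
    n,l,st,_=cv2.connectedComponentsWithStats(mm.astype(np.uint8));k=1+st[1:,4].argmax()
    print(z,st[k],np.nanmedian(P[l==k],0).round(1),cv2.minAreaRect(np.array([atz('top',u,v,z)[:2] for v,u in np.argwhere(l==k)],np.float32)))
print('hood');rect(280,140,340,190,65,95,79)
print('tray');rect(175,185,235,260,7,30,14)
print('base');rect(280,140,340,245,14,60,24)
C=lambda x,y:(x/3-.33+180,y/3-.33+140)
pts=dict(LrailF=(345,256,32),LrailM=(352,116,32),RrailF=(423,261,32),RrailM=(432,124,32),baseL=(327,275,24),baseR=(441,278,24),hoodFL=(338,108,79),hoodFR=(446,113,79),hoodBL=(344,24,79),hoodBR=(446,29,79),
 traylug1=(80,218,20),traylug2=(64,273,20),padTL=(65,163,16),padTR=(128,181,16),padBL=(19,317,16),padBR=(82,331,16),
 Alug1=(624,266,38),Alug2=(592,317,38),Blug1=(702,77,38),Blug2=(707,135,38))
for k,(x,y,z) in pts.items(): print(k,atz('top',*C(x,y),z).round(1))
P2=cloud('side',np.load('side.npz')['d'])
print('tbl top',np.nanmedian(P[232:240,270:285].reshape(-1,3),0), np.nanmedian(P[255:262,400:410].reshape(-1,3),0))
c=cv2.resize(np.load('side.npz')['im'][145:305,210:410],None,fx=4,fy=3.7*4/3.7,interpolation=cv2.INTER_CUBIC);cv2.imwrite('pics/side_crop.png',c[:600])
E
```

```text
hood
79 [ 293  147   36   32 1040] [614.9 -13.3  77.5] ((614.3224487304688, -13.241874694824219), (85.82403564453125, 76.21961212158203), 88.2085952758789)
trayTraceback (most recent call last):
  File "<stdin>", line 8, in <module>
  File "<stdin>", line 6, in rect
  File "h.py", line 16, in atz
    o,r=ray(n,u,v);return o+r*(z-o[2])/r[2]
        ~~~^^^^^^^
  File "h.py", line 9, in ray
    p=env.camera_params(n);K=np.array(p['camera_matrix']);k=p['k1']
ValueError: time passes only in moves, steps and waits
```

```bash
python3 - <<'E'
s=open('h.py').read().replace("env.camera_params(n)","PAR[n]").replace("def grab","PAR={n:env.camera_params(n) for n in('top','side')}\ndef grab",1)
open('h.py','w').write(s)
E
python3 - <<'E'
from h import *
im=np.load('top.npz')['im'];d=np.load('top.npz')['d'];P=cloud('top',d)
def rect(u0,v0,u1,v1,lo,hi,z):
    m=((P[...,2]>lo)&(P[...,2]<hi));mm=np.zeros_like(m);mm[v0:v1,u0:u1]=m[v0:v1,u0:u1]
    n,l,st,_=cv2.connectedComponentsWithStats(mm.astype(np.uint8));k=1+st[1:,4].argmax()
    print(z,st[k],np.nanmedian(P[l==k],0).round(1),cv2.minAreaRect(np.array([atz('top',u,v,z)[:2] for v,u in np.argwhere(l==k)],np.float32)))
print('tray');rect(175,185,235,260,7,30,14)
print('base');rect(280,140,340,245,14,60,24)
C=lambda x,y:(x/3-.33+180,y/3-.33+140)
pts=dict(LrailF=(345,256,32),LrailM=(352,116,32),RrailF=(423,261,32),RrailM=(432,124,32),baseL=(327,275,24),baseR=(441,278,24),hoodFL=(338,108,79),hoodFR=(446,113,79),hoodBL=(344,24,79),hoodBR=(446,29,79),
 traylug1=(80,218,20),traylug2=(64,273,20),padTL=(65,163,16),padTR=(128,181,16),padBL=(19,317,16),padBR=(82,331,16),
 Alug1=(624,266,38),Alug2=(592,317,38),Blug1=(702,77,38),Blug2=(707,135,38))
for k,(x,y,z) in pts.items(): print(k,atz('top',*C(x,y),z).round(1))
print('tbl top',np.nanmedian(P[232:240,270:285].reshape(-1,3),0), np.nanmedian(P[255:262,400:410].reshape(-1,3),0))
c=cv2.resize(np.load('side.npz')['im'][145:285,210:410],None,fx=4,fy=4,interpolation=cv2.INTER_CUBIC);cv2.imwrite('pics/side_crop.png',c)
E
```

```text
tray
14 [ 181  190   48   64 1788] [460.8 262.8  12.7] ((460.9652404785156, 262.37298583984375), (85.60403442382812, 154.50331115722656), 75.40367889404297)
base
24 [ 288  151   44   82 2290] [516.1 -11.8  22.8] ((546.678466796875, -11.049278259277344), (103.56358337402344, 210.36647033691406), 88.14027404785156)
LrailF [458.  24.  32.]
LrailM [578.4  21.9  32. ]
RrailF [455.7 -42.9  32. ]
RrailM [573.3 -47.2  32. ]
baseL [441.2  39.7  24. ]
baseR [441.5 -58.5  24. ]
hoodFL [580.3  29.7  79. ]
hoodFR [578.5 -59.8  79. ]
hoodBL [650.5  27.   79. ]
hoodBR [648.5 -57.8  79. ]
traylug1 [484.3 256.8  20. ]
traylug2 [436.3 268.7  20. ]
padTL [532.1 273.2  16. ]
padTR [517.9 217.2  16. ]
padBL [397.  307.4  16. ]
padBR [386.5 251.8  16. ]
Alug1 [ 456.4 -213.4   38. ]
Alug2 [ 412.6 -187.3   38. ]
Blug1 [ 619.1 -276.4   38. ]
Blug2 [ 569.6 -281.5   38. ]
tbl top [428.28235087  72.71160018  -1.67703587] [ 380.10105144 -263.89474798   -1.12072087]
```

View pics/side_crop.png

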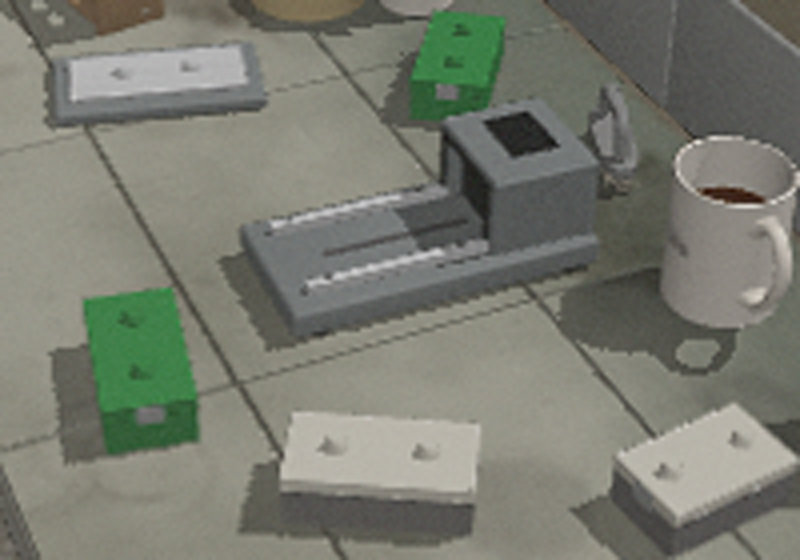

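```bash
cat >> h.py <<'E'
def inc(tgts,start=None):
    """tgts: list of (x,y,z,yaw deg of tool x). prints normalised row from the current pose"""
    s=env.get_state();p=np.array(s['ee_pos']);r=R.from_rotvec(s['orientation']).as_matrix()
    print('t',round(s['t'],2),'p',p.round(1),'yaw',round(np.degrees(np.arctan2(r[1,0],r[0,0])),2),'tilt',r[2].round(3),'F',np.round(s['wrist_force'],1),'w',round(s['gripper_width'],1))
    for x,y,z,a in tgts:
        a=np.radians(a);M=np.array([[np.cos(a),0,-np.sin(a)],[np.sin(a),0,np.cos(a)],[0,-1,0]])
        d=r.T@(np.array([x,y,z])-p)/300;w=R.from_matrix(r.T@M).as_rotvec()/(np.pi/4)
        print((x,y,z),d.round(4).tolist(),w.round(4).tolist())
E
python3 - <<'E'
from h import *
def tri(a,b):
    o1,r1=ray('top',*a);o2,r2=ray('side',*b)
    A=np.stack([r1,-r2],1);t=np.linalg.lstsq(A,o2-o1,rcond=None)[0];p,q=o1+r1*t[0],o2+r2*t[1];return ((p+q)/2).round(1),np.linalg.norm(p-q).round(1)
C=lambda x,y:(x/3-.33+180,y/3-.33+140)
S=lambda x,y:(x/4-.37+210,y/4-.37+145)
for n,a,b in [('Alug1',(624,266),(427,451)),('Alug2',(592,317),(333,445)),('Blug1',(702,77),(741,437)),('Blug2',(707,135),(668,469)),('Tlug1',(80,218),(190,66)),('Tlug2',(64,273),(122,72)),('RrailF',(423,261),(307,288)),('LrailF',(345,256),(272,229)),('hoodFR',(446,113),(500,183)),('hoodFL',(338,108),(443,120)),('baseR',(441,278),(294,318))]:
    print(n,*tri(C(*a),S(*b)))
inc([(470,330,240,-28),(440,-201,230,-30.2),(440,-201,100,-30.2)])
E
```

```text
Alug1 [ 455.6 -213.    37.9] 1.9
Alug2 [ 411.6 -187.    37.2] 2.3
Blug1 [ 617.9 -275.6   38.4] 2.6
Blug2 [ 568.1 -280.6   38.2] 3.4
Tlug1 [484.  256.9  20.3] 0.8
Tlug2 [435.5 268.8  20.4] 1.8
RrailF [455.1 -42.6  30.4] 1.2
LrailF [457.9  24.2  30.5] 0.2
hoodFR [577.3 -59.6  84.9] 1.5
hoodFL [580.7  29.7  78.3] 0.7
baseR [440.5 -58.1  22.9] 2.1
t 0.1 p [289.4 581.4 230.3] yaw -26.46 tilt [ 0.    -1.    -0.002] F [ 0.9 -0.1  0.3] w 85.3
(470, 330, 240) [0.9122, -0.0313, -0.4823] [0.0022, 0.0342, 0.0001]
(440, -201, 230) [1.6113, 0.0049, -2.1114] [0.0022, 0.0831, 0.0002]
(440, -201, 100) [1.6113, 0.4382, -2.1106] [0.0022, 0.0831, 0.0002]
```

Request:
play_rows(increments=[0.91,-0.033,-0.48,0,0.034,0,0.91,-0.033,-0.48,0,0.034,0,0.91,-0.033,-0.48,0,0.034,0,0.91,-0.033,-0.48,0,0.034,0,0.91,-0.033,-0.48,0,0.034,0,0.91,-0.033,-0.48,0,0.034,0,0.91,-0.033,-0.48,0,0.034,0], hand=1, grip_force=40)

```text
t: 0.98
ee_pos: [469.4, 331.6, 240.9]
orientation: [-1.537, 0.384, -0.382]
wrist_force: [-0.5, 0.7, 0.7]
gripper_width: 85.1
```

```bash
python3 -c "
from h import *
inc([(500,70,240,-29),(435,-200.5,120,-30.2)])"
```

```text
t 0.97 p [469.4 331.6 240.9] yaw -28.01 tilt [-0.001 -1.    -0.   ] F [-0.5  0.7  0.7] w 85.1
(500, 70, 240) [0.4994, 0.0026, -0.722] [0.0002, 0.0221, -0.0012]
(435, -200.5, 120) [0.7319, 0.4025, -1.6198] [0.0002, 0.0487, -0.0012]
```

Request:
play_rows(increments=[0.5,0,-0.72,0,0,0,0.5,0,-0.72,0,0,0,0.5,0,-0.72,0,0,0,0.5,0,-0.72,0,0,0,0.5,0,-0.72,0,0,0])

```text
t: 1.6
ee_pos: [501.0, 67.0, 241.4]
orientation: [-1.537, 0.386, -0.387]
wrist_force: [0.5, 1.1, 0.5]
gripper_width: 85.7
```

Request:
play_rows(increments=[0.23,0.3,-0.9,0,0.05,0,0.23,0.3,-0.9,0,0.05,0,0.23,0.3,-0.9,0,0.05,0,0.23,0.3,-0.9,0,0.05,0,0.23,0.3,-0.9,0,0.05,0,0.23,0.4,-0.9,0,0.05,0,0.23,0.4,-0.9,0,0.05,0,0.23,0.4,-0.9,0,0.05,0])

```text
t: 2.6
ee_pos: [436.5, -198.9, 121.9]
orientation: [-1.531, 0.41, -0.411]
wrist_force: [0.3, -0.1, 0.4]
gripper_width: 85.1
```

```bash
python3 -c "
from h import *
grab('top','top1.png')
inc([(435,-200.5,60,-30.2),(435,-200.5,9,-30.2)])
im=np.load('top.npz')['im'];cv2.imwrite('pics/c2.png',cv2.resize(im[140:280,280:460],None,fx=4,fy=4,interpolation=cv2.INTER_CUBIC))"
```

```text
t 2.65 p [ 436.6 -199.3  122.2] yaw -30.06 tilt [ 0.001 -1.     0.001] F [-0.1 -0.2  0.8] w 85.5
(435, -200.5, 60) [-0.0029, 0.2074, -0.0064] [-0.0008, 0.0032, 0.0018]
(435, -200.5, 9) [-0.0032, 0.3774, -0.0065] [-0.0008, 0.0032, 0.0018]
```

View pics/c2.png

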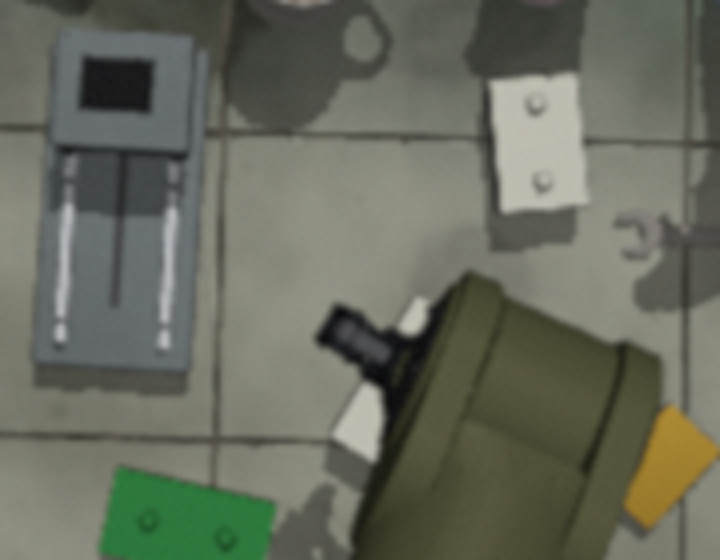

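Request:
play_rows(increments=[-0.003,0.2,-0.006,0,0.003,0,-0.003,0.3,-0.006,0,0.003,0,-0.003,0.377,-0.006,0,0.003,0,-0.003,0.377,-0.006,0,0.003,0,-0.003,0.377,-0.006,0,0.003,0])

```text
t: 3.28
ee_pos: [435.0, -201.6, 9.5]
orientation: [-1.53, 0.413, -0.417]
wrist_force: [-0.8, 0.7, 0.5]
gripper_width: 85.3
```

Request:
play_rows(increments=[0,0,0,0,0,0,0,0,0,0,0,0,0,0,0,0,0,0,0,0,0,0,0,0,0,0,0,0,0,0,0,0,0,0,0,0,0,0,0,0,0,0,0,0,0,0,0,0], hand=-1, grip_force=50)

```text
t: 4.28
ee_pos: [434.6, -201.8, 9.2]
orientation: [-1.53, 0.414, -0.417]
wrist_force: [-0.4, 1.7, 6.0]
gripper_width: 53.0
```

```bash
python3 -c "
from h import *
inc([(435,-200.5,110,-30.2),(503,-9.8,110,-1.8)])"
```

```text
t 4.28 p [ 434.6 -201.8    9.2] yaw -30.37 tilt [ 0.002 -1.     0.001] F [-0.4  1.7  6. ] w 53.0
(435, -200.5, 110) [-0.0003, -0.336, 0.0048] [-0.0015, -0.0037, 0.0021]
(503, -9.8, 110) [-0.1261, -0.3354, 0.6679] [-0.0009, -0.6348, 0.0024]
```

Request:
play_rows(increments=[0,-0.1,0.002,0,0,0,0,-0.25,0.004,0,0,0,-0.03,-0.336,0.15,0,-0.1,0,-0.1,-0.336,0.45,0,-0.4,0,-0.1,-0.336,0.66,0,-0.636,0,-0.1,-0.336,0.66,0,-0.636,0,-0.1,-0.336,0.66,0,-0.636,0,-0.1,-0.336,0.66,0,-0.636,0,-0.1,-0.336,0.66,0,-0.636,0])

```text
t: 5.4
ee_pos: [507.2, -17.4, 108.8]
orientation: [-1.571, 0.027, -0.026]
wrist_force: [0.4, -0.6, -1.1]
gripper_width: 52.8
```

```bash
python3 -c "
from h import *
inc([(517,-10.5,52,-1.75),(517,-10.5,33,-1.75)])"
```

```text
t 5.4 p [507.2 -17.4 108.8] yaw -1.94 tilt [-0.001 -1.    -0.   ] F [ 0.4 -0.6 -1.1] w 52.8
(517, -10.5, 52) [0.0321, 0.1892, 0.0243] [0.0004, -0.0042, -0.0007]
(517, -10.5, 33) [0.0321, 0.2525, 0.0243] [0.0004, -0.0042, -0.0007]
```

Request:
play_rows(increments=[0.032,0.1,0.024,0,-0.004,0,0.032,0.189,0.024,0,-0.004,0,0.032,0.189,0.024,0,-0.004,0,0.032,0.189,0.024,0,-0.004,0])

```text
t: 5.9
ee_pos: [518.1, -9.6, 53.2]
orientation: [-1.571, 0.022, -0.024]
wrist_force: [0.9, -0.6, -0.7]
gripper_width: 52.7
```

```bash
python3 -c "
from h import *
grab('side');grab('top')
inc([(517,-10.5,33,-1.75)])
a=np.load('side.npz')['im'][165:245,250:390];b=np.load('top.npz')['im'][140:240,260:400]
f=lambda i:cv2.resize(i,(700,int(700*i.shape[0]/i.shape[1])),interpolation=cv2.INTER_CUBIC)
cv2.imwrite('pics/c3.png',cv2.resize(np.hstack([cv2.resize(f(a),None,fx=.57,fy=.57),cv2.resize(f(b),None,fx=.57*.8,fy=.57*.8)]),None,fx=1.1,fy=1.1) if 0 else f(a))
"
```

```text
t 6.0 p [518.6  -9.1  53.6] yaw -1.62 tilt [ 0.002 -1.     0.001] F [ 0.4 -0.  -1.5] w 52.5
(517, -10.5, 33) [-0.0053, 0.0687, -0.0047] [-0.0007, 0.0028, 0.0031]
```

View pics/c3.png

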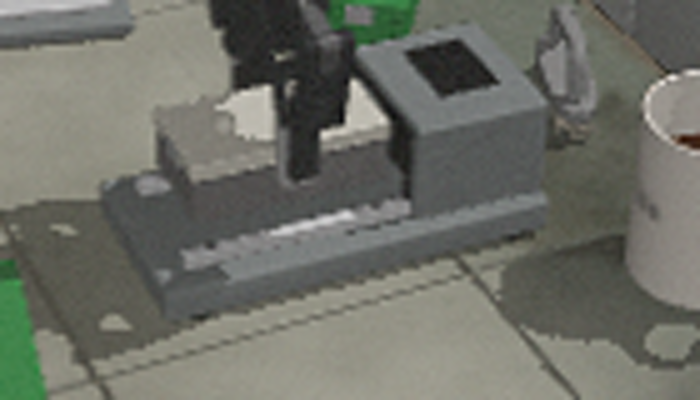

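Request:
play_rows(increments=[-0.005,0.03,-0.0045,0,0.002,0,-0.005,0.045,-0.0045,0,0.002,0,-0.005,0.06,-0.0045,0,0.002,0,-0.005,0.066,-0.0045,0,0.002,0,-0.005,0.066,-0.0045,0,0.002,0])

```text
t: 6.62
ee_pos: [517.0, -10.0, 33.3]
orientation: [-1.57, 0.022, -0.024]
wrist_force: [-0.2, -1.5, 3.8]
gripper_width: 52.6
```

```bash
python3 -c "
from h import *
inc([(517,-10.5,33,-1.75)])"
```

```text
t 6.62 p [517.  -10.   33.3] yaw -1.67 tilt [ 0.002 -1.     0.   ] F [-0.2 -1.5  3.8] w 52.6
(517, -10.5, 33) [0.0001, 0.001, -0.0017] [-0.0006, 0.0019, 0.002]
```

Request:
play_rows(increments=[0,0,0,0,0,0,0,0,0,0,0,0,0,0,0,0,0,0,0,0,0,0,0,0,0,-0.09,0,0,0,0,0,-0.18,0,0,0,0,0,-0.18,0,0,0,0], hand=1)

```text
t: 7.5
ee_pos: [517.8, -10.0, 88.5]
orientation: [-1.57, 0.019, -0.026]
wrist_force: [0.4, -0.0, -0.8]
gripper_width: 85.9
```

Request:
play_rows(increments=[-0.13,0,0,0,0,0,-0.267,0,0,0,0,0,-0.267,0,0,0,0,0,-0.267,0,0,0,0,0,-0.267,0.09,0,0,0,0,-0.267,0.171,0,0,0,0,-0.267,0.171,0,0,0,0,-0.267,0.171,0,0,0,0], hand=-1)

```text
t: 8.5
ee_pos: [437.0, -7.9, 35.7]
orientation: [-1.571, 0.022, -0.024]
wrist_force: [0.2, 0.1, 0.8]
gripper_width: 0.1
```

```bash
python3 -c "
from h import *
inc([(470,-8.6,36,-1.75),(515,-10,36,-1.75)])
grab('side');grab('top')
a=np.load('side.npz')['im'][165:245,250:390];b=np.load('top.npz')['im'][140:240,260:400]
f=lambda i:cv2.resize(i,(480,int(480*i.shape[0]/i.shape[1])),interpolation=cv2.INTER_CUBIC)
cv2.imwrite('pics/c4.png',np.vstack([f(a),f(b)])[:600])
"
```

```text
t 8.5 p [437.   -7.9  35.7] yaw -1.67 tilt [ 0.001 -1.    -0.   ] F [0.2 0.1 0.8] w 0.1
(470, -8.6, 36) [0.1099, -0.0009, 0.0008] [0.0005, 0.0018, 0.0012]
(515, -10, 36) [0.26, -0.0008, 0.0005] [0.0005, 0.0018, 0.0012]
```

View pics/c4.png

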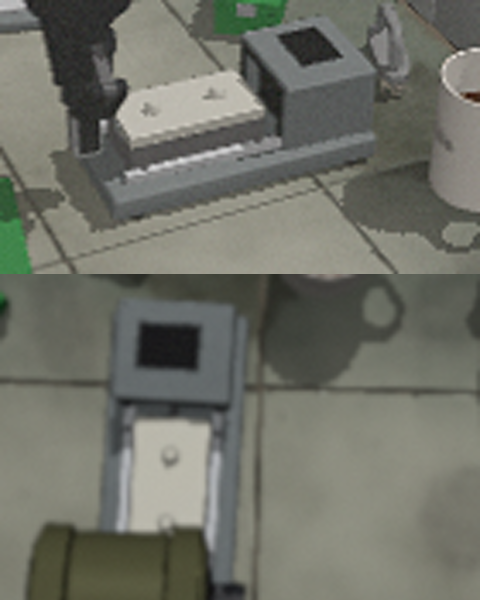

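Request:
play_rows(increments=[0.03,0,0,0,0.002,0,0.06,0,0,0,0.002,0,0.08,0,0,0,0.002,0,0.1,0,0,0,0.002,0,0.12,0,0,0,0.002,0,0.14,0,0,0,0.002,0,0.16,0,0,0,0.002,0,0.18,0,0,0,0.002,0,0.2,0,0,0,0.002,0,0.21,0,0,0,0.002,0,0.22,0,0,0,0.002,0])

```text
t: 9.98
ee_pos: [497.1, -9.6, 33.4]
orientation: [-1.571, 0.033, -0.016]
wrist_force: [-10.1, 0.3, 3.8]
gripper_width: 0.1
```

Request:
play_rows(increments=[0.01,0,0,0,0,0,0.02,0,0,0,0,0])

```text
t: 10.22
ee_pos: [503.0, -9.8, 33.4]
orientation: [-1.57, 0.033, -0.015]
wrist_force: [-10.3, -0.0, 3.8]
gripper_width: -0.1
```

Request:
play_rows(increments=[0.01,0,0,0,0,0,0.02,0,0,0,0,0,0.02,0,0,0,0,0])

```text
t: 10.6
ee_pos: [509.1, -10.0, 33.4]
orientation: [-1.571, 0.032, -0.016]
wrist_force: [-10.0, 0.2, 3.6]
gripper_width: 0.3
```

Request:
play_rows(increments=[0.01,0,0,0,0,0,0.02,0,0,0,0,0,0.02,0,0,0,0,0])

```text
t: 10.98
ee_pos: [514.8, -10.2, 33.3]
orientation: [-1.571, 0.033, -0.015]
wrist_force: [-10.1, 0.0, 3.8]
gripper_width: -0.3
```

Request:
play_rows(increments=[0.01,0,0,0,0,0,0.02,0,0,0,0,0,0.02,0,0,0,0,0])

```text
t: 11.35
ee_pos: [514.7, -10.2, 31.7]
orientation: [-1.57, 0.043, -0.005]
wrist_force: [-22.7, 0.3, 10.4]
gripper_width: -0.1
```

```bash
python3 -c "
from h import *
inc([(440,-8,90,-1.75)])
grab('side');grab('top')
a=np.load('side.npz')['im'][165:245,250:390];b=np.load('top.npz')['im'][140:240,260:400]
f=lambda i:cv2.resize(i,(480,int(480*i.shape[0]/i.shape[1])),interpolation=cv2.INTER_CUBIC)
cv2.imwrite('pics/c5.png',np.vstack([f(a),f(b)])[:600])
"
```

```text
t 11.35 p [514.7 -10.2  31.7] yaw -1.76 tilt [-0.025 -1.     0.   ] F [-22.7   0.3  10.4] w -0.1
(440, -8, 90) [-0.2537, -0.1883, -0.0002] [-0.0002, -0.0002, -0.0312]
```

View pics/c5.png

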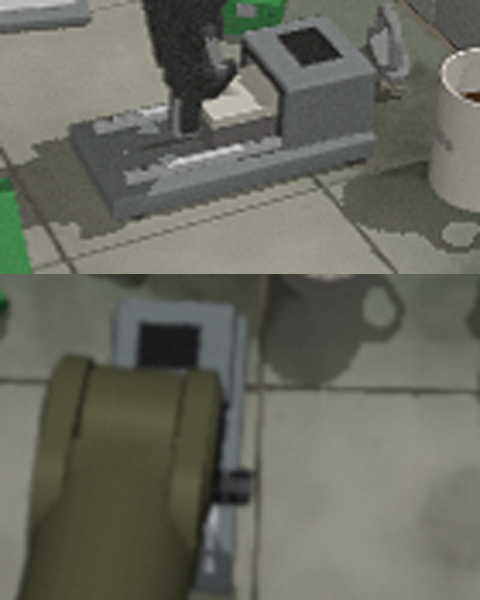

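Request:
play_rows(increments=[-0.05,0,0,0,0,0,-0.12,0,0,0,0,0,-0.2,0,0,0,0,0,-0.25,0,0,0,0,0,-0.25,0,0,0,0,0,-0.25,0,0,0,0,0,-0.25,0,0,0,0,0,-0.25,0,0,0,0,0])

```text
t: 12.45
ee_pos: [451.5, -8.2, 35.1]
orientation: [-1.571, 0.024, -0.024]
wrist_force: [0.3, 0.5, -0.3]
gripper_width: 0.0
```

```bash
python3 -c "
from h import *
inc([(500,-9.6,36,-1.75)])
grab('side');grab('top')
a=np.load('side.npz')['im'][165:245,250:390];b=np.load('top.npz')['im'][140:240,260:400]
f=lambda i:cv2.resize(i,(480,int(480*i.shape[0]/i.shape[1])),interpolation=cv2.INTER_CUBIC)
cv2.imwrite('pics/c6.png',np.vstack([f(a),f(b)])[:600])
"
```

```text
t 12.45 p [451.5  -8.2  35.1] yaw -1.76 tilt [ 0. -1. -0.] F [ 0.3  0.5 -0.3] w 0.0
(500, -9.6, 36) [0.1619, -0.0028, 0.0002] [0.0003, -0.0001, 0.0004]
```

View pics/c6.png

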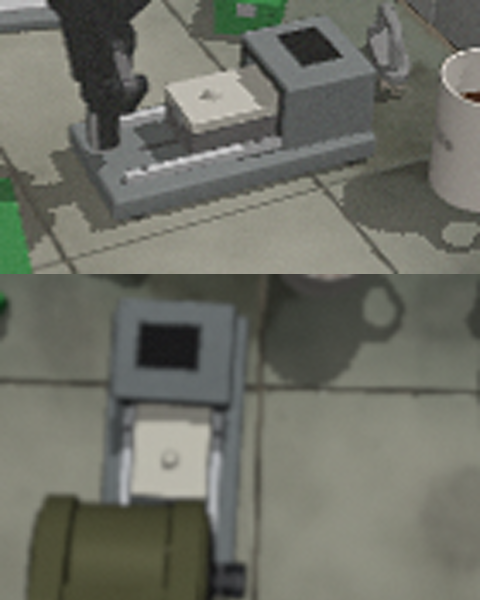

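Request:
play_rows(increments=[0,0,0,0,0,0,0,0,0,0,0,0,0,0,0,0,0,0,0,0,0,0,0,0,0,0,0,0,0,0,0,0,0,0,0,0,0,0,0,0,0,0,0,0,0,0,0,0,0,0,0,0,0,0,0,0,0,0,0,0,0,0,0,0,0,0,0,0,0,0,0,0])

```text
t: 14.05
ee_pos: [451.0, -8.1, 35.1]
orientation: [-1.571, 0.024, -0.024]
wrist_force: [-0.1, 0.5, 0.6]
gripper_width: -0.3
```

Request:
play_rows(increments=[0,0,0,0,0,0,0,0,0,0,0,0,0,0,0,0,0,0,0,0,0,0,0,0,0,0,0,0,0,0,0,0,0,0,0,0,0,0,0,0,0,0,0,0,0,0,0,0,0,0,0,0,0,0,0,0,0,0,0,0,0,0,0,0,0,0,0,0,0,0,0,0])

```text
t: 15.55
ee_pos: [451.0, -8.1, 35.1]
orientation: [-1.571, 0.024, -0.024]
wrist_force: [0.2, -0.4, 0.2]
gripper_width: -0.1
```

Request:
play_rows(increments=[0,0,0,0,0,0,0,0,0,0,0,0,0,0,0,0,0,0,0,0,0,0,0,0,0,0,0,0,0,0,0,0,0,0,0,0,0,0,0,0,0,0,0,0,0,0,0,0,0,0,0,0,0,0,0,0,0,0,0,0,0,0,0,0,0,0,0,0,0,0,0,0])

```text
t: 17.05
ee_pos: [451.0, -8.1, 35.1]
orientation: [-1.571, 0.024, -0.024]
wrist_force: [-0.1, -0.0, -0.2]
gripper_width: 0.1
```

```bash
python3 -c "
from h import *
print(atz('top',309.4,193.6,62))
inc([(500,-9.6,36,-1.75)])"
```

```text
[537.9274598  -13.07080897  62.        ]
t 17.05 p [451.   -8.1  35.1] yaw -1.75 tilt [ 0. -1.  0.] F [-0.1 -0.  -0.2] w 0.1
(500, -9.6, 36) [0.1634, -0.0028, -0.0] [-0.0001, -0.0, 0.0001]
```

Request:
play_rows(increments=[0.05,0,0,0,0,0,0.1,0,0,0,0,0,0.13,0,0,0,0,0,0.15,0,0,0,0,0,0.17,0,0,0,0,0,0.19,0,0,0,0,0,0.21,0,0,0,0,0,0.22,0,0,0,0,0,0.23,0,0,0,0,0,0.24,0,0,0,0,0,0.25,0,0,0,0,0,0.25,0,0,0,0,0])

```text
t: 18.55
ee_pos: [514.7, -10.3, 31.8]
orientation: [-1.57, 0.043, -0.005]
wrist_force: [-22.5, 0.9, 10.3]
gripper_width: -0.3
```

Request:
play_rows(increments=[-0.05,0,0,0,0,0,-0.1,0,0,0,0,0,-0.15,0,0,0,0,0,-0.2,0,0,0,0,0,-0.25,0,0,0,0,0,-0.28,0,0,0,0,0,-0.28,0,0,0,0,0,-0.28,0,0,0,0,0])

```text
t: 19.55
ee_pos: [442.6, -7.8, 35.4]
orientation: [-1.571, 0.023, -0.025]
wrist_force: [-0.3, -1.0, -0.7]
gripper_width: -0.3
```

```bash
python3 -c "
from h import *
inc([(440,-8,100,-1.75),(535,-11,100,-1.75),(535,-11,34,-1.75)])
grab('side');grab('top')
a=np.load('side.npz')['im'][165:245,250:390];b=np.load('top.npz')['im'][140:240,260:400]
f=lambda i:cv2.resize(i,(480,int(480*i.shape[0]/i.shape[1])),interpolation=cv2.INTER_CUBIC)
cv2.imwrite('pics/c7.png',np.vstack([f(a),f(b)])[:600])
"
```

```text
t 19.55 p [442.6  -7.8  35.4] yaw -1.75 tilt [ 0.001 -1.     0.   ] F [-0.3 -1.  -0.7] w -0.3
(440, -8, 100) [-0.0084, -0.2154, -0.001] [-0.0001, 0.0, 0.0014]
(535, -11, 100) [0.3084, -0.2151, -0.0013] [-0.0001, 0.0, 0.0014]
(535, -11, 34) [0.3082, 0.0049, -0.0013] [-0.0001, 0.0, 0.0014]
```

View pics/c7.png

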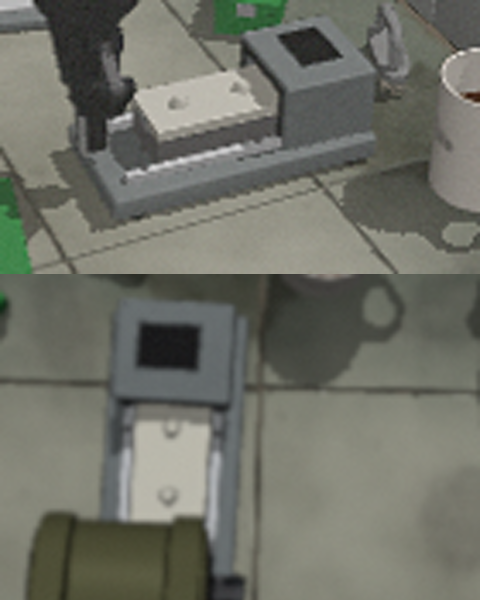

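Request:
play_rows(increments=[0,-0.1,0,0,0,0,0,-0.2,0,0,0,0,0.15,-0.215,-0.001,0,0,0,0.3,-0.215,-0.003,0,0,0,0.3,-0.215,-0.003,0,0,0,0.3,-0.215,-0.003,0,0,0,0.3,-0.1,-0.003,0,0,0,0.3,0.008,-0.003,0,0,0,0.3,0.008,-0.003,0,0,0,0.3,0.008,-0.003,0,0,0], hand=1)

```text
t: 20.9
ee_pos: [532.2, -11.5, 33.9]
orientation: [-1.57, 0.023, -0.025]
wrist_force: [0.5, 0.4, -0.1]
gripper_width: 85.5
```

Request:
play_rows(increments=[0,0,0,0,0,0,0,0,0,0,0,0,0,0,0,0,0,0,0,0,0,0,0,0,0,0,0,0,0,0,0,0,0,0,0,0,0,0,0,0,0,0], hand=-1, grip_force=50)

```text
t: 21.78
ee_pos: [533.0, -11.3, 34.1]
orientation: [-1.57, 0.022, -0.026]
wrist_force: [-0.9, 1.1, 6.7]
gripper_width: 53.3
```

```bash
python3 -c "
from h import *
print(atz('top',309.1,194.0,62))
inc([(520,-10,120,-1.75),(460.5,262.5,120,-14.4),(460.5,262.5,60,-14.4)])"
```

```text
[536.90044538 -12.34732427  62.        ]
t 21.77 p [533.  -11.3  34.1] yaw -1.75 tilt [ 0.002 -1.     0.001] F [-0.9  1.1  6.7] w 53.3
(520, -10, 120) [-0.0427, -0.2865, 0.0034] [-0.0009, -0.0, 0.0027]
(460.5, 262.5, 120) [-0.2687, -0.2863, 0.9052] [-0.0012, 0.2811, 0.0025]
(460.5, 262.5, 60) [-0.2691, -0.0863, 0.9051] [-0.0012, 0.2811, 0.0025]
```

Request:
play_rows(increments=[-0.03,-0.002,0,0,0,0,-0.07,-0.004,0.001,0,0,0,-0.1,-0.005,0.002,0,0,0,-0.1,-0.15,0.003,0,0,0,-0.1,-0.29,0.01,0,0,0,-0.1,-0.29,0.01,0,0,0])

```text
t: 22.52
ee_pos: [503.3, -7.2, 122.3]
orientation: [-1.569, 0.02, -0.028]
wrist_force: [-0.6, 0.3, -1.8]
gripper_width: 53.1
```

Request:
play_rows(increments=[-0.05,0,0.2,0,0.05,0,-0.1,0,0.4,0,0.13,0,-0.13,0,0.6,0,0.2,0,-0.16,0,0.8,0,0.26,0,-0.17,0,0.895,0,0.281,0,-0.17,0,0.895,0,0.281,0,-0.17,0.1,0.895,0,0.281,0,-0.17,0.2,0.895,0,0.281,0,-0.17,0.2,0.895,0,0.281,0,-0.17,0.2,0.895,0,0.281,0])

```text
t: 23.78
ee_pos: [459.6, 261.5, 60.1]
orientation: [-1.562, 0.198, -0.198]
wrist_force: [-0.5, 0.6, -0.7]
gripper_width: 53.0
```

```bash
python3 -c "
from h import *
inc([(459,262.5,60,-14.4),(459,262.5,25.2,-14.4)])
grab('side');grab('top')
a=np.load('side.npz')['im'][120:200,190:310];b=np.load('top.npz')['im'][175:265,160:280]
f=lambda i:cv2.resize(i,(480,int(480*i.shape[0]/i.shape[1])),interpolation=cv2.INTER_CUBIC)
cv2.imwrite('pics/c8.png',np.vstack([f(a),f(b)])[:600])
"
```

```text
t 23.77 p [459.6 261.5  60.1] yaw -14.47 tilt [ 0. -1. -0.] F [-0.5  0.6 -0.7] w 53.0
(459, 262.5, 60) [-0.0027, 0.0005, 0.0028] [0.0003, -0.0015, 0.0003]
(459, 262.5, 25.2) [-0.0027, 0.1165, 0.0028] [0.0003, -0.0015, 0.0003]
```

View pics/c8.png

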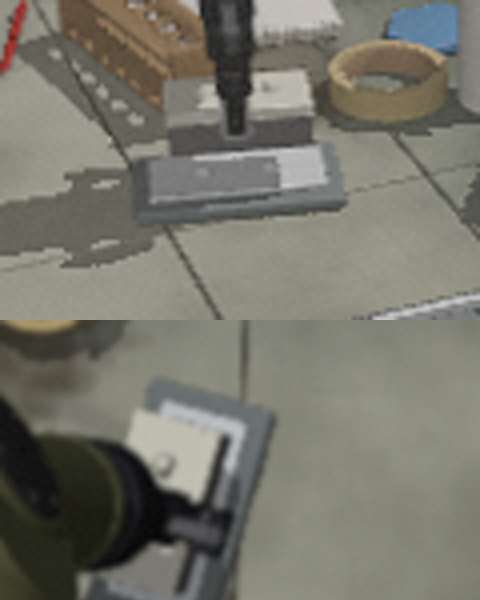

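```bash
python3 -c "
from h import *
T=lambda p:(np.array([[np.cos(a),np.sin(a)],[-np.sin(a),np.cos(a)]])@(p[:2]-np.array([460.5,262.5]))).round(1)
a=np.radians(-14.4)
g=lambda x,y,z:atz('top',160+x/4-.37,175+y/4-.37,z)
for n,q in dict(lug=(162,144,88),FL=(134,88,84),FR=(225,109,84)).items(): print(n,g(*q).round(1),T(g(*q)))
s=lambda x,y,z:atz('side',190+x/4-.37,120+y/4-.37,z)
for n,q in dict(lug=(267,88,88),tip=(234,134,62),Rbot=(168,148,50),Fbot=(312,144,50)).items(): print(n,s(*q).round(1),T(s(*q)))
print('tcp',T(np.array([459.6,261.5])))
"
```

```text
lug [486.9 253.7  88. ] [27.8 -2. ]
FL [521.2 273.8  84. ] [56.  26.1]
FR [509.8 216.6  84. ] [ 59.1 -32.2]
lug [483.7 252.3  88. ] [25.  -4.1]
tip [453.6 242.5  62. ] [ -1.7 -21.1]
Rbot [409.4 263.2  50. ] [-49.6 -12. ]
Fbot [506.7 225.9  50. ] [ 53.9 -24. ]
tcp [-0.6 -1.2]
```

Request:
play_rows(increments=[-0.0067,0.04,0.007,0,0,0,-0.0067,0.07,0.007,0,0,0,-0.0067,0.085,0.007,0,0,0,-0.0067,0.1,0.007,0,0,0,-0.0067,0.1,0.007,0,0,0])

```text
t: 24.5
ee_pos: [457.6, 264.7, 29.3]
orientation: [-1.562, 0.198, -0.197]
wrist_force: [-0.0, -0.1, -1.8]
gripper_width: 53.2
```

Request:
play_rows(increments=[0,0.012,0,0,0,0,0,0.012,0,0,0,0])

```text
t: 24.75
ee_pos: [458.0, 265.0, 26.2]
orientation: [-1.562, 0.197, -0.198]
wrist_force: [-1.1, -0.4, -2.4]
gripper_width: 53.1
```

Request:
play_rows(increments=[0,0,0,0,0,0,0,0,0,0,0,0,0,0,0,0,0,0,0,0,0,0,0,0,0,-0.15,0,0,0,0,0,-0.35,0,0,0,0,0,-0.45,0,0,0,0,0,-0.45,0,0,0,0], hand=1)

```text
t: 25.75
ee_pos: [459.5, 266.0, 164.2]
orientation: [-1.557, 0.194, -0.201]
wrist_force: [-0.1, 0.1, -0.5]
gripper_width: 85.2
```

```bash
python3 -c "
from h import *
inc([(510,0,160,-5),(560,-150,160,0),(594,-278.7,120,6.2)])"
```

```text
t 25.75 p [459.5 266.  164.2] yaw -14.4 tilt [ 0.004 -1.     0.005] F [-0.1  0.1 -0.5] w 85.2
(510, 0, 160) [0.3834, 0.0115, -0.8169] [-0.0059, -0.209, 0.0053]
(560, -150, 160) [0.6692, 0.0104, -1.2597] [-0.0057, -0.3201, 0.0055]
(594, -278.7, 120) [0.8852, 0.1426, -1.6477] [-0.0054, -0.4579, 0.0058]
```

Request:
play_rows(increments=[0.383,0,-0.817,0,0,0,0.383,0,-0.817,0,0,0,0.383,0,-0.817,0,0,0,0.383,0,-0.817,0,0,0,0.383,0,-0.817,0,0,0])

```text
t: 26.38
ee_pos: [507.5, -6.1, 160.0]
orientation: [-1.563, 0.204, -0.201]
wrist_force: [-0.1, 1.2, -0.6]
gripper_width: 85.4
```

Request:
play_rows(increments=[0.5,0,-0.83,0,-0.1,0,0.5,0,-0.83,0,-0.2,0,0.5,0,-0.83,0,-0.3,0,0.5,0,-0.83,0,-0.46,0,0.5,0,-0.83,0,-0.46,0,0.5,0,-0.83,0,-0.46,0,0.5,0.13,-0.83,0,-0.46,0,0.5,0.13,-0.83,0,-0.46,0])

```text
t: 27.38
ee_pos: [589.1, -276.5, 118.0]
orientation: [-1.565, -0.082, 0.093]
wrist_force: [-0.1, -0.3, -0.0]
gripper_width: 85.3
```

```bash
python3 -c "
from h import *
inc([(594,-278.9,60,6.2),(594,-278.9,9.2,6.2)])
grab('side');grab('top')
a=np.load('side.npz')['im'][130:290,200:420];b=np.load('top.npz')['im'][140:270,175:440]
f=lambda i:cv2.resize(i,(640,int(640*i.shape[0]/i.shape[1])),interpolation=cv2.INTER_CUBIC)
cv2.imwrite('pics/c9.png',np.vstack([f(a)[:,:][:285],f(b)])[:600])
"
```

```text
t 27.38 p [ 589.1 -276.5  118. ] yaw 6.38 tilt [-0.007 -1.     0.005] F [-0.1 -0.3 -0. ] w 85.3
(594, -278.9, 60) [0.0167, 0.1932, -0.0108] [-0.0059, 0.004, -0.0089]
(594, -278.9, 9.2) [0.0179, 0.3626, -0.0116] [-0.0059, 0.004, -0.0089]
```

View pics/c9.png

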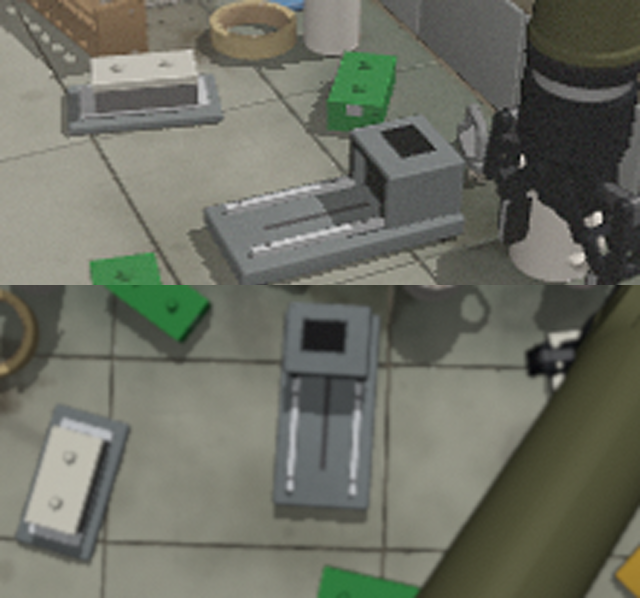

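Request:
play_rows(increments=[0.0167,0.15,-0.011,-0.006,0.004,-0.009,0.0175,0.3,-0.011,-0.006,0.004,-0.009,0.018,0.362,-0.0115,-0.006,0.004,-0.009,0.018,0.362,-0.0115,-0.006,0.004,-0.009,0.018,0.362,-0.0115,-0.006,0.004,-0.009])

```text
t: 28.1
ee_pos: [598.8, -283.2, 15.9]
orientation: [-1.575, -0.092, 0.076]
wrist_force: [-0.8, -1.1, 1.3]
gripper_width: 85.2
```

Request:
play_rows(increments=[0,0,0,0,0,0,0,0,0,0,0,0,0,0,0,0,0,0,0,0,0,0,0,0,0,0,0,0,0,0,0,0,0,0,0,0,0,0,0,0,0,0,0,0,0,0,0,0], hand=-1, grip_force=50)

```text
t: 29.1
ee_pos: [598.2, -282.6, 15.0]
orientation: [-1.574, -0.091, 0.077]
wrist_force: [-0.7, 0.7, 6.7]
gripper_width: 52.8
```

```bash
python3 -c "
from h import *
inc([(590,-278.7,110,6.2),(516,-11,110,-1.75),(516,-11,53,-1.75)])"
```

```text
t 29.1 p [ 598.2 -282.6   15. ] yaw 6.12 tilt [ 0.009 -1.    -0.005] F [-0.7  0.7  6.7] w 52.8
(590, -278.7, 110) [-0.023, -0.3171, 0.0144] [0.0066, -0.0017, 0.0117]
(516, -11, 110) [-0.1731, -0.3232, 0.9279] [0.0058, 0.1749, 0.0122]
(516, -11, 53) [-0.1748, -0.1332, 0.9289] [0.0058, 0.1749, 0.0122]
```

Request:
play_rows(increments=[0,0,0,0,0,0,0,0,0,0,0,0,0,0,0,0,0,0,-0.013,0,0,0.006,0,0.011,-0.013,0.02,0,0.006,0,0.011,-0.013,0.02,0,0.006,0,0.011], hand=1)

```text
t: 29.85
ee_pos: [592.9, -282.6, 6.7]
orientation: [-1.569, -0.082, 0.086]
wrist_force: [-0.7, -0.5, -0.5]
gripper_width: 85.4
```

Request:
play_rows(increments=[0,0,0,0,0,0,0,0,0,0,0,0,0,0,0,0,0,0,0,0,0,0,0,0,0,0,0,0,0,0,0,0,0,0,0,0,0,0,0,0,0,0,0,0,0,0,0,0], hand=-1)

```text
t: 30.85
ee_pos: [593.7, -282.9, 7.7]
orientation: [-1.569, -0.083, 0.085]
wrist_force: [0.3, 0.4, 2.7]
gripper_width: 53.1
```

```bash
python3 -c "
from h import *
inc([(590,-278.7,110,6.2),(516,-11,110,-1.75),(516,-11,53,-1.75)])"
```

```text
t 30.85 p [ 593.7 -282.9    7.7] yaw 6.12 tilt [-0.001 -1.    -0.   ] F [0.3 0.4 2.7] w 53.1
(590, -278.7, 110) [-0.0111, -0.3409, 0.0153] [0.0003, -0.0018, -0.0013]
(516, -11, 110) [-0.1612, -0.341, 0.9288] [0.0004, 0.1749, -0.0013]
(516, -11, 53) [-0.161, -0.151, 0.9289] [0.0004, 0.1749, -0.0013]
```

Request:
play_rows(increments=[0,-0.1,0.002,0,0,0,0,-0.25,0.01,0,0,0,-0.03,-0.341,0.2,0,0.04,0,-0.1,-0.341,0.4,0,0.1,0,-0.16,-0.341,0.6,0,0.175,0,-0.16,-0.341,0.8,0,0.175,0,-0.16,-0.341,0.928,0,0.175,0,-0.16,-0.341,0.928,0,0.175,0,-0.16,-0.25,0.928,0,0.175,0,-0.16,-0.16,0.928,0,0.175,0,-0.16,-0.16,0.928,0,0.175,0])

```text
t: 32.22
ee_pos: [513.7, -12.6, 53.4]
orientation: [-1.573, 0.031, -0.02]
wrist_force: [0.5, 0.2, -1.4]
gripper_width: 53.3
```

Request:
play_rows(increments=[0,0,0,0,0,0,0,0,0,0,0,0])

```text
t: 32.48
ee_pos: [517.1, -11.4, 56.7]
orientation: [-1.57, 0.024, -0.025]
wrist_force: [-0.5, 0.4, -2.5]
gripper_width: 53.0
```

```bash
python3 -c "
from h import *
inc([(516,-10.5,32,-1.75)])"
```

```text
t 32.48 p [517.1 -11.4  56.7] yaw -1.78 tilt [ 0. -1.  0.] F [-0.5  0.4 -2.5] w 53.0
(516, -10.5, 32) [-0.0037, 0.0825, 0.003] [-0.0002, -0.0008, 0.0006]
```

Request:
play_rows(increments=[-0.003,0.03,0.002,0,0,0,-0.003,0.05,0.002,0,0,0,-0.003,0.065,0.002,0,0,0,-0.003,0.078,0.002,0,0,0,-0.003,0.082,0.002,0,0,0,-0.003,0.082,0.002,0,0,0])

```text
t: 33.22
ee_pos: [515.9, -10.5, 31.7]
orientation: [-1.57, 0.024, -0.024]
wrist_force: [-0.4, -0.1, 4.5]
gripper_width: 53.0
```

Request:
play_rows(increments=[0,0,0,0,0,0,0,0,0,0,0,0,0,0,0,0,0,0,0,0,0,0,0,0,0,-0.09,0,0,0,0,0,-0.19,0,0,0,0,0,-0.19,0,0,0,0], hand=1)

```text
t: 34.1
ee_pos: [517.2, -10.4, 90.1]
orientation: [-1.57, 0.021, -0.027]
wrist_force: [0.4, 0.5, 0.0]
gripper_width: 85.9
```

Request:
play_rows(increments=[-0.13,0,0,0,0,0,-0.253,0,0,0,0,0,-0.253,0,0,0,0,0,-0.253,0,0,0,0,0,-0.253,0.09,0,0,0,0,-0.253,0.175,0,0,0,0,-0.253,0.175,0,0,0,0,-0.253,0.175,0,0,0,0], hand=-1)

```text
t: 35.1
ee_pos: [440.4, -8.4, 36.2]
orientation: [-1.571, 0.025, -0.024]
wrist_force: [-0.1, 0.0, 0.4]
gripper_width: 0.1
```

```bash
python3 -c "
from h import *
inc([(545,-11,36,-1.75)])
grab('side');grab('top')
a=np.load('side.npz')['im'][165:245,250:390];b=np.load('top.npz')['im'][140:240,260:400]
f=lambda i:cv2.resize(i,(480,int(480*i.shape[0]/i.shape[1])),interpolation=cv2.INTER_CUBIC)
cv2.imwrite('pics/c10.png',np.vstack([f(a),f(b)])[:600])
"
```

```text
t 35.1 p [440.4  -8.4  36.2] yaw -1.77 tilt [-0.001 -1.    -0.001] F [-0.1  0.   0.4] w 0.1
(545, -11, 36) [0.3488, 0.0003, 0.002] [0.001, -0.0003, -0.0008]
```

View pics/c10.png

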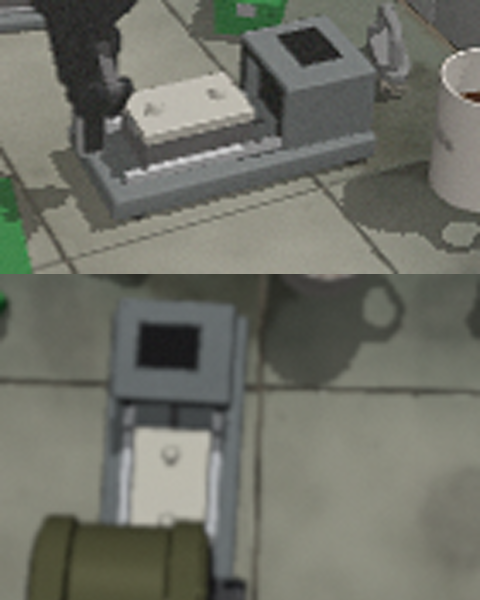

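Request:
play_rows(increments=[0.05,0,0,0,0,0,0.08,0,0,0,0,0,0.11,0,0,0,0,0,0.14,0,0,0,0,0,0.17,0,0,0,0,0,0.19,0,0,0,0,0,0.21,0,0,0,0,0,0.23,0,0,0,0,0,0.25,0,0,0,0,0,0.27,0,0,0,0,0,0.285,0,0,0,0,0,0.3,0,0,0,0,0])

```text
t: 36.7
ee_pos: [524.0, -10.9, 33.7]
orientation: [-1.57, 0.035, -0.014]
wrist_force: [-10.7, 0.3, 5.6]
gripper_width: 0.0
```

Request:
play_rows(increments=[0.01,0,0,0,0,0,0.02,0,0,0,0,0,0.03,0,0,0,0,0,0.04,0,0,0,0,0,0.04,0,0,0,0,0])

```text
t: 37.33
ee_pos: [534.7, -11.3, 33.4]
orientation: [-1.57, 0.037, -0.012]
wrist_force: [-13.5, 0.8, 6.4]
gripper_width: -0.3
```

Request:
play_rows(increments=[0.01,0,0,0,0,0,0.015,0,0,0,0,0,0.015,0,0,0,0,0])

```text
t: 37.7
ee_pos: [534.6, -11.3, 32.1]
orientation: [-1.57, 0.044, -0.004]
wrist_force: [-23.7, 0.8, 10.1]
gripper_width: 0.1
```

Stop reached (534.7, force 23 N). Retreat and wait.

Request:
play_rows(increments=[-0.05,0,0,0,0,0,-0.12,0,0,0,0,0,-0.2,0,0,0,0,0,-0.25,0,0,0,0,0,-0.25,0,0,0,0,0,-0.25,0,0,0,0,0,-0.25,0,0,0,0,0,-0.25,0,0,0,0,0])

```text
t: 38.7
ee_pos: [471.3, -9.2, 35.6]
orientation: [-1.571, 0.025, -0.023]
wrist_force: [0.4, -0.0, -0.1]
gripper_width: 0.4
```

```bash
python3 -c "
from h import *
inc([(500,-9.6,36,-1.75)])
im,d=grab('top');P=cloud('top',d)
m=(im.astype(int).min(-1)>130)&(P[...,2]>50)&(P[...,2]<70);mm=np.zeros_like(m);mm[175:240,290:330]=m[175:240,290:330]
print(mm.sum(),[atz('top',u,v,58).round(1) for u,v in [(np.argwhere(mm)[:,1].mean(),np.argwhere(mm)[:,0].max()+.5),(np.argwhere(mm)[:,1].mean(),np.argwhere(mm)[:,0].min()-.5)]])"
```

```text
t 38.7 p [471.3  -9.2  35.6] yaw -1.76 tilt [-0.001 -1.    -0.001] F [ 0.4 -0.  -0.1] w 0.4
(500, -9.6, 36) [0.0956, -0.0016, 0.0018] [0.0007, -0.0001, -0.0015]
263 [array([530.9, -13.1,  58. ]), array([566.2, -12. ,  58. ])]
```

Request:
play_rows(increments=[0,0,0,0,0,0,0,0,0,0,0,0,0,0,0,0,0,0,0,0,0,0,0,0,0,0,0,0,0,0,0,0,0,0,0,0,0,0,0,0,0,0,0,0,0,0,0,0,0,0,0,0,0,0,0,0,0,0,0,0,0,0,0,0,0,0,0,0,0,0,0,0])

```text
t: 40.25
ee_pos: [470.8, -9.1, 35.5]
orientation: [-1.571, 0.025, -0.023]
wrist_force: [0.1, 0.9, -0.1]
gripper_width: 0.3
```

Request:
play_rows(increments=[0,0,0,0,0,0,0,0,0,0,0,0,0,0,0,0,0,0,0,0,0,0,0,0,0,0,0,0,0,0,0,0,0,0,0,0,0,0,0,0,0,0,0,0,0,0,0,0,0,0,0,0,0,0,0,0,0,0,0,0,0,0,0,0,0,0,0,0,0,0,0,0])

```text
t: 41.75
ee_pos: [470.8, -9.1, 35.6]
orientation: [-1.571, 0.025, -0.023]
wrist_force: [0.7, 0.1, -0.9]
gripper_width: -0.2
```

Request:
play_rows(increments=[0,0,0,0,0,0,0,0,0,0,0,0,0,0,0,0,0,0,0,0,0,0,0,0,0,0,0,0,0,0,0,0,0,0,0,0,0,0,0,0,0,0,0,0,0,0,0,0,0,0,0,0,0,0,0,0,0,0,0,0,0,0,0,0,0,0,0,0,0,0,0,0])

```text
t: 43.25
ee_pos: [470.8, -9.2, 35.6]
orientation: [-1.571, 0.025, -0.023]
wrist_force: [-0.0, 0.2, 0.1]
gripper_width: 0.4
```

Request:
play_rows(increments=[0.05,0,0,0,0,0,0.1,0,0,0,0,0,0.13,0,0,0,0,0,0.15,0,0,0,0,0,0.17,0,0,0,0,0,0.19,0,0,0,0,0,0.21,0,0,0,0,0,0.22,0,0,0,0,0,0.23,0,0,0,0,0,0.24,0,0,0,0,0,0.25,0,0,0,0,0,0.25,0,0,0,0,0])

```text
t: 44.75
ee_pos: [534.6, -11.3, 32.2]
orientation: [-1.569, 0.044, -0.004]
wrist_force: [-23.1, 0.5, 9.9]
gripper_width: 0.3
```

Request:
play_rows(increments=[-0.05,0,0,0,0,0,-0.1,0,0,0,0,0,-0.15,0,0,0,0,0,-0.2,0,0,0,0,0,-0.25,0,0,0,0,0,-0.28,0,0,0,0,0,-0.28,0,0,0,0,0,-0.28,0,0,0,0,0])

```text
t: 45.75
ee_pos: [462.5, -8.8, 35.8]
orientation: [-1.571, 0.024, -0.024]
wrist_force: [-0.1, -0.0, 0.2]
gripper_width: -0.2
```

```bash
python3 -c "
from h import *
im,d=grab('top');P=cloud('top',d)
m=(im.astype(int).min(-1)>130)&(P[...,2]>50)&(P[...,2]<70);mm=np.zeros_like(m);mm[175:240,290:330]=m[175:240,290:330]
print(mm.sum(),[atz('top',u,v,58).round(1) for u,v in [(np.argwhere(mm)[:,1].mean(),np.argwhere(mm)[:,0].max()+.5),(np.argwhere(mm)[:,1].mean(),np.argwhere(mm)[:,0].min()-.5)]])
inc([(543,-11.2,100,-1.75),(543,-11.2,33,-1.75)])"
```

```text
377 [array([520.8, -13.1,  58. ]), array([571.3, -11.6,  58. ])]
t 45.8 p [462.5  -8.9  35.8] yaw -1.75 tilt [-0.001 -1.    -0.   ] F [ 0.1 -0.1  0.2] w 0.2
(543, -11.2, 100) [0.2684, -0.2143, 0.0003] [0.0004, -0.0, -0.0009]
(543, -11.2, 33) [0.2685, 0.009, 0.0004] [0.0004, -0.0, -0.0009]
```

```bash
python3 -c "
from h import *
grab('side')
a=np.load('side.npz')['im'][165:245,250:390];b=np.load('top.npz')['im'][140:240,260:400]
f=lambda i:cv2.resize(i,(480,int(480*i.shape[0]/i.shape[1])),interpolation=cv2.INTER_CUBIC)
cv2.imwrite('pics/c11.png',np.vstack([f(a),f(b)])[:600])
"
```

```text
(no output)
```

View pics/c11.png

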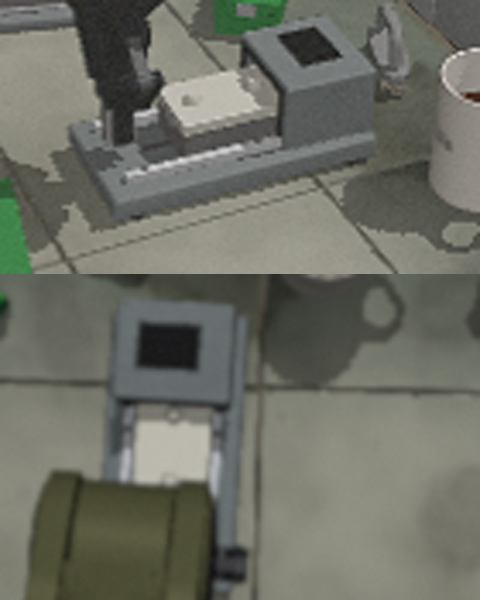

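```bash
python3 -c "
from h import *
print(atz('side',304.5,193.8,62),atz('top',310.4,180.5,62),atz('top',308.4,199.1,62))"
```

```text
[516.83508343 -12.33972473  62.        ] [571.01784598 -14.5797951   62.        ] [524.02747541 -10.98118096  62.        ]
```

Request:
play_rows(increments=[0,-0.1,0,0,0,0,0,-0.2,0,0,0,0,0.13,-0.215,0,0,0,0,0.268,-0.215,0,0,0,0,0.268,-0.215,0,0,0,0,0.268,-0.215,0,0,0,0,0.268,-0.1,0,0,0,0,0.268,0.008,0,0,0,0,0.268,0.008,0,0,0,0,0.268,0.008,0,0,0,0], hand=1)

```text
t: 47.1
ee_pos: [542.5, -11.4, 34.2]
orientation: [-1.57, 0.025, -0.024]
wrist_force: [-0.4, 0.6, 0.9]
gripper_width: 85.6
```

Request:
play_rows(increments=[0,0,0,0,0,0,0,0,0,0,0,0,0,0,0,0,0,0,0,0,0,0,0,0,0,0,0,0,0,0,0,0,0,0,0,0,0,0,0,0,0,0], hand=-1, grip_force=50)

```text
t: 47.98
ee_pos: [543.2, -11.2, 34.4]
orientation: [-1.57, 0.024, -0.024]
wrist_force: [-0.5, -0.2, 7.1]
gripper_width: 53.0
```

Request:
play_rows(increments=[-0.03,-0.002,0,0,0,0,-0.07,-0.004,0,0,0,0,-0.1,-0.005,0,0,0,0,-0.1,-0.15,0,0,0,0,-0.1,-0.32,0,0,0,0,-0.1,-0.32,0,0,0,0,-0.1,-0.32,0,0,0,0])

```text
t: 48.85
ee_pos: [510.9, -10.2, 128.0]
orientation: [-1.57, 0.027, -0.021]
wrist_force: [-0.1, -0.0, -2.8]
gripper_width: 52.8
```

```bash
python3 -c "
from h import *
inc([(458.5,264,130,-14.4),(458.5,264,86,-14.4)])"
```

```text
t 48.85 p [510.9 -10.2 128. ] yaw -1.73 tilt [-0.004 -1.     0.   ] F [-0.1 -0.  -2.8] w 52.8
(458.5, 264, 130) [-0.2024, -0.0057, 0.9081] [0.0003, 0.2815, -0.0045]
(458.5, 264, 86) [-0.2019, 0.141, 0.9081] [0.0003, 0.2815, -0.0045]
```

Request:
play_rows(increments=[-0.05,0,0.2,0,0.05,0,-0.1,0,0.4,0,0.13,0,-0.15,0,0.6,0,0.2,0,-0.2,0,0.8,0,0.26,0,-0.203,0,0.909,0,0.281,0,-0.203,0,0.909,0,0.281,0,-0.203,0.07,0.909,0,0.281,0,-0.203,0.141,0.909,0,0.281,0,-0.203,0.141,0.909,0,0.281,0,-0.203,0.141,0.909,0,0.281,0,-0.203,0.141,0.909,0,0.281,0])

```text
t: 50.22
ee_pos: [460.3, 264.0, 87.6]
orientation: [-1.561, 0.198, -0.197]
wrist_force: [-0.8, -0.1, -0.5]
gripper_width: 52.8
```

```bash
python3 -c "
from h import *
inc([(458.2,264.8,60.4,-14.4)])
grab('side');grab('top')
a=np.load('side.npz')['im'][110:190,190:310];b=np.load('top.npz')['im'][175:265,160:280]
f=lambda i:cv2.resize(i,(480,int(480*i.shape[0]/i.shape[1])),interpolation=cv2.INTER_CUBIC)
cv2.imwrite('pics/c12.png',np.vstack([f(a),f(b)])[:600])
"
```

```text
t 50.23 p [460.3 264.   87.6] yaw -14.42 tilt [-0.001 -1.     0.   ] F [-0.8 -0.1 -0.5] w 52.8
(458.2, 264.8, 60.4) [-0.0075, 0.0906, 0.0009] [-0.0005, -0.0005, -0.0008]
```

View pics/c12.png

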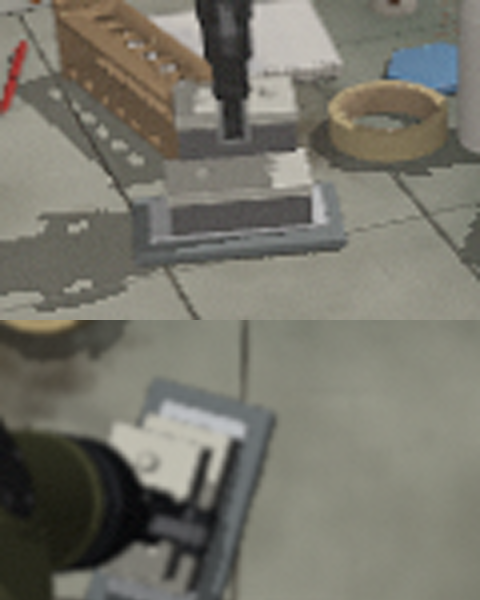

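```bash
python3 -c "
from h import *
a=np.radians(-14.4)
T=lambda p:(np.array([[np.cos(a),np.sin(a)],[-np.sin(a),np.cos(a)]])@(p[:2]-np.array([460.5,262.5]))).round(1)
g=lambda x,y,z:atz('top',160+x/4-.37,175+y/4-.37,z)
s=lambda x,y,z:atz('side',190+x/4-.37,110+y/4-.37,z)
print('held top',T(g(147,141,115)),T(g(110,103,111)),'side',T(s(264,90,115)),T(s(178,152,77)),T(s(300,148,77)))
k=640/265
for x,y in((69,172),(55,218)): print('mid top',T(atz('top',175+x/k-.3,140+y/k-.3,54)))
k=640/220
for x,y in((117,68),(166,64)): print('mid side',T(atz('side',200+x/k-.3,130+y/k-.3,54)))
print('tcp',T(np.array([460.3,264.])))
"
```

```text
held top [28.4 -0.4] [44.  29.1] side [25.  3.] [-40.   -8.9] [ 47.  -17.9]
mid top [27.6 -0.2]
mid top [-22.6  -0.1]
mid side [-24.8  -2.3]
mid side [24.3 -2.5]
tcp [-0.6  1.4]
```

Request:
play_rows(increments=[-0.0045,0.03,0.0007,0,0,0,-0.0045,0.05,0.0007,0,0,0,-0.0045,0.065,0.0007,0,0,0,-0.0045,0.078,0.0007,0,0,0,-0.0045,0.078,0.0007,0,0,0])

```text
t: 50.95
ee_pos: [458.3, 264.4, 63.1]
orientation: [-1.563, 0.199, -0.196]
wrist_force: [-1.1, 0.8, -1.6]
gripper_width: 52.8
```

Request:
play_rows(increments=[0,0.006,0,0,0,0,0,0.012,0,0,0,0,0,0.012,0,0,0,0])

```text
t: 51.32
ee_pos: [458.9, 264.9, 60.4]
orientation: [-1.561, 0.198, -0.197]
wrist_force: [-0.0, -0.2, 1.9]
gripper_width: 53.0
```

Seated at the expected 60.4 with only slight contact force. Release, rise and check.

Request:
play_rows(increments=[0,0,0,0,0,0,0,0,0,0,0,0,0,0,0,0,0,0,0,0,0,0,0,0,0,-0.15,0,0,0,0,0,-0.3,0,0,0,0,0,-0.45,0,0,0,0,0,-0.45,0,0,0,0], hand=1)

```text
t: 52.32
ee_pos: [460.9, 265.9, 198.9]
orientation: [-1.556, 0.194, -0.2]
wrist_force: [-0.0, 0.2, -0.9]
gripper_width: 85.5
```

Request:
play_rows(increments=[0.2,0,-0.5,0,0,0,0.2,0,-0.7,0,0,0,0.2,0,-0.85,0,0,0,0.2,0,-0.95,0,0,0,0.2,0,-0.95,0,0,0,0.2,0,-0.95,0,0,0,0.2,0,-0.95,0,0,0,0.2,0,-0.95,0,0,0])

```text
t: 53.32
ee_pos: [445.8, -25.0, 194.5]
orientation: [-1.563, 0.197, -0.194]
wrist_force: [0.2, -0.6, 0.4]
gripper_width: 85.7
```

```bash
python3 -c "
from h import *
inc([])
grab('side');im,d=grab('top');P=cloud('top',d)
q=P[190:255,175:235].reshape(-1,3);q=q[q[:,2]>70];print('short lid z',np.nanmedian(q,0).round(1),len(q))
a=np.load('side.npz')['im'][125:245,200:380];b=im[140:270,175:375]
f=lambda i,w:cv2.resize(i,(w,int(w*i.shape[0]/i.shape[1])),interpolation=cv2.INTER_CUBIC)
cv2.imwrite('pics/c13.png',np.vstack([f(a,450),f(b,450)])[:600])
"
```

```text
t 53.33 p [445.8 -25.  194.5] yaw -14.26 tilt [-0.002 -1.    -0.001] F [ 0.2 -0.6  0.4] w 85.7
short lid z [461.9 261.   82.2] 801
```

View pics/c13.png

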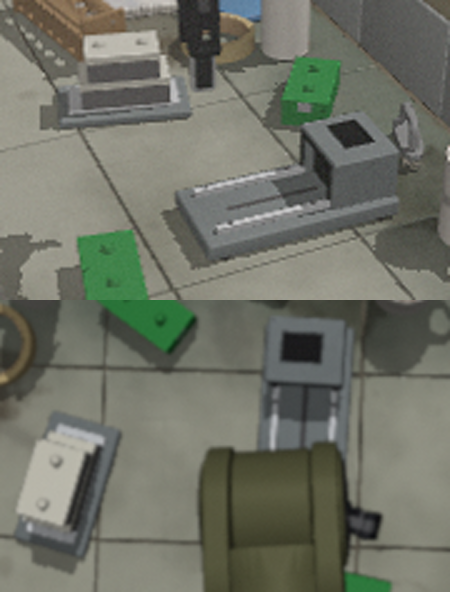

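```bash
python3 -c "
from workcell import env
print(env.job_done())"
```

```text
the job is handed in; nothing more can be done
None
```

I put both cassettes present, the middle (104 mm) and the short (84 mm), through the reader in that order. They are now stacked on the tray with the short one on top. No long cassette was anywhere in the images; the green look-alikes were left alone. The job was handed in at about 53 s of the 210 s.

**Reader:** Each cassette was pushed to the end stop, left caught and untouched for more than 4.5 s, then pushed again to the same stop position (both times at about 23 N). Each popped out. Pictures showed the middle one caught and then out at the expected places. For the short one, the arm hid its rear edge while it was caught. I concluded it had caught because it popped out on the next push, and because its stop lay exactly 20 mm farther in than the middle one's.

**Stack:** The final pictures show it flush and along the tray, centred to within about 3 mm. The top lid measured 82 mm high; 84 mm is expected, and the depth readings ran about 1.5 mm low on the table. The side and top views differed by 2 to 3 mm in position, which is within the calibration and the lug tolerance.

**Reader and surroundings:** The reader is empty, and its pusher came out with the short cassette; I did not measure the pusher separately. The arm came close to none of the mug, brush, small box or spanner, though I did not measure their positions at the end.

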